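Refill the toppings caddy and scan its label

TASK

Refill the toppings caddy: stand the two orange-lidded jars upright in its two vacant cells, one per cell, set down and not dropped. Then, to book the refill, draw the yellow hand scanner up out of its holder and turn it so that its window looks slantwise down, at about 45 degrees, straight at the middle of the bar label on the caddy's end from about 20 cm away. Finish while still holding the scanner raised there, clear of everything else, with all other things left where they were.

Things in the scene. Friction and masses are not known exactly. Their poses are not given: they have to be found in the camera images.
- caddy: Plywood caddy fixed to the counter, 80 (x) x 394 mm (y), yaw varies. Origin: on the counter under the centre of its row of four cells, which lie at y = -111, -37, 37, 111 mm, each 68 x 68 mm inside, floor 6 mm and walls 35 mm above the counter. From y = -151 to -243 mm: solid deck, 35 mm high, with the label. Room for fingers beside a jar is along the caddy's x; grip jars in the upper half.
- label (a point): Centre of the bar label: white, 56 x 66 mm with black bars, lying flat and facing up on the caddy's deck, 36 mm above the counter. Axes as the caddy's.
- vacant1 (a point): A vacant cell of the caddy (which two of the four are vacant varies): this point is the centre of the cell's floor, marked by a flat cork disc, 6 mm above the counter. Cell inside 68 x 68 mm, walls 6 mm thick rising to 35 mm above the counter.
- vacant2 (a point): A vacant cell of the caddy (which two of the four are vacant varies): this point is the centre of the cell's floor, marked by a flat cork disc, 6 mm above the counter. Cell inside 68 x 68 mm, walls 6 mm thick rising to 35 mm above the counter.
- jar1_mid (a point): Centre, half-way up, of a topping jar to load: amber glass, ORANGE lid, round, 52 mm diameter, 100 mm tall, about 250 g; stands upright on the open counter. z up the jar.
- jar2_mid (a point): Centre, half-way up, of a topping jar to load: amber glass, ORANGE lid, round, 52 mm diameter, 100 mm tall, about 250 g; stands upright on the open counter. z up the jar.
- scanner_head (a point): Grip point of the hand scanner (200 g): in its yellow head, half-way up. Head: 80 (x) x 42 (y) x 44 mm (z), 35 mm behind to 45 mm ahead of this point; take it across y from above. Grey handle 30 x 28 mm, axis 10 mm behind this point, ends 124 mm below it. x: the way the window looks; z: up the handle. Starts upright in the holder, window level, facing roughly the robot.
- scanner_window (a point): Centre of the scanner's window: the black face with a red pane on the front of the head, 46 mm ahead of the grip point along x. x is the way it looks, z up the handle.
- holder: Black holder fixed to the counter: foot 110 (x) x 100 mm (y), 6 mm thick, with an upright square sleeve 50 x 48 mm, open at the top, 70 mm above the counter. Origin: on the counter under the sleeve's axis. The scanner's handle stands 63 mm deep in the sleeve with 3 mm play on each side; it comes straight up.
- stock1_mid (a point): Centre, half-way up, of a jar that already stands in the caddy: same 52 x 100 mm amber jar, but BLACK lid. Stays there.
- stock2_mid (a point): Centre, half-way up, of a jar that already stands in the caddy: same 52 x 100 mm amber jar, but BLACK lid. Stays there.
- syrup_mid (a point): Bystander: amber syrup bottle, 72 mm diameter, 230 mm tall; point on its axis 50 mm above the counter.
- cups_mid (a point): Bystander: stack of brown paper cups, 86 mm across, 136 mm tall; point on its axis 50 mm above the counter.
- togo_mid (a point): Bystander: brown take-away cup with white lid, 86 mm across, 108 mm tall; point on its axis 50 mm above the counter.
- sugar_mid (a point): Bystander: sugar tin with green band, 84 mm diameter, 120 mm tall; point on its axis 50 mm above the counter.
Mind the look-alikes: they are no part of the job. Leave any pink look-alike of the part that bears jar1_mid alone.

How it is judged:
On the way, in this order (a step that is already met when the one before it is completed fails the run):
1. both orange-lidded jars stand upright in the two vacant cells, one each, let go (((horizontal distance between jar1_mid and vacant1 below 0.02 m and z of jar1_mid in the frame of vacant1 between 0.04 and 0.058 m and angle between each of jar1_mid, jar2_mid's own z axis and vertical below 0.12 rad and contact force between the fingers and jar1 below 0.1 N and linear speed of each of jar1, jar2 below 0.05 m/s and horizontal distance between jar2_mid and vacant2 below 0.02 m and z of jar2_mid in the frame of vacant2 between 0.04 and 0.058 m and contact force between the fingers and jar2 below 0.1 N) or (horizontal distance between jar1_mid and vacant2 below 0.02 m and z of jar1_mid in the frame of vacant2 between 0.04 and 0.058 m and angle between each of jar1_mid, jar2_mid's own z axis and vertical below 0.12 rad and contact force between the fingers and jar1 below 0.1 N and linear speed of each of jar1, jar2 below 0.05 m/s and horizontal distance between jar2_mid and vacant1 below 0.02 m and z of jar2_mid in the frame of vacant1 between 0.04 and 0.058 m and contact force between the fingers and jar2 below 0.1 N))), for 0.2 s.
2. the scanner is drawn up clear of its holder in the fingers (contact force between the fingers and scanner above 1 N and contact force between scanner and holder below 0.1 N and contact force between scanner and caddy below 0.1 N and contact force between scanner and jar1 below 0.1 N and contact force between scanner and jar2 below 0.1 N and contact force between scanner and stock1 below 0.1 N and contact force between scanner and stock2 below 0.1 N and contact force between scanner and syrup below 0.1 N and contact force between scanner and cups below 0.1 N and contact force between scanner and togo below 0.1 N and contact force between scanner and sugar below 0.1 N and z of scanner_head in the frame of holder above 0.2 m), for 0.1 s.
At the end, for the whole second after the job is handed in: Both jars let go, upright (7 deg), at rest on the vacant cells' floors, one each, within 20 mm of the middle. Scanner still, held by the fingers only, head over 150 mm up, looking down 30 deg or more; label centre 120 to 280 mm ahead of the window, within 45 mm of its line in y and z (((horizontal distance between jar1_mid and vacant1 below 0.02 m and z of jar1_mid in the frame of vacant1 between 0.04 and 0.058 m and angle between each of jar1_mid, jar2_mid's own z axis and vertical below 0.12 rad and contact force between the fingers and jar1 below 0.1 N and linear speed of each of jar1, jar2 below 0.05 m/s and horizontal distance between jar2_mid and vacant2 below 0.02 m and z of jar2_mid in the frame of vacant2 between 0.04 and 0.058 m and contact force between the fingers and jar2 below 0.1 N) or (horizontal distance between jar1_mid and vacant2 below 0.02 m and z of jar1_mid in the frame of vacant2 between 0.04 and 0.058 m and angle between each of jar1_mid, jar2_mid's own z axis and vertical below 0.12 rad and contact force between the fingers and jar1 below 0.1 N and linear speed of each of jar1, jar2 below 0.05 m/s and horizontal distance between jar2_mid and vacant1 below 0.02 m and z of jar2_mid in the frame of vacant1 between 0.04 and 0.058 m and contact force between the fingers and jar2 below 0.1 N)) and contact force between the fingers and scanner above 1 N and contact force between scanner and holder below 0.1 N and contact force between scanner and caddy below 0.1 N and contact force between scanner and jar1 below 0.1 N and contact force between scanner and jar2 below 0.1 N and contact force between scanner and stock1 below 0.1 N and contact force between scanner and stock2 below 0.1 N and contact force between scanner and syrup below 0.1 N and contact force between scanner and cups below 0.1 N and contact force between scanner and togo below 0.1 N and contact force between scanner and sugar below 0.1 N and x of label in the frame of scanner_window between 0.12 and 0.28 m and y of label in the frame of scanner_window between -0.045 and 0.045 m and z of label in the frame of scanner_window between -0.045 and 0.045 m and angle between scanner_window's own x axis and vertical above 2.09 rad and height (world z) of scanner_head above 0.15 m and linear speed of scanner below 0.05 m/s); the arm keeps its last pose, push and grip.
It fails at once if a bystander (black-lidded jar, syrup, cups, take-away cup, sugar tin) pushed more than 30 mm or tipped (distance of any of stock1_mid, stock2_mid, syrup_mid, cups_mid, togo_mid, sugar_mid from where it was at the start of the episode above 0.03 m or angle between any of stock1_mid, stock2_mid, syrup_mid, cups_mid, togo_mid, sugar_mid's own z axis and vertical above 0.4 rad).
It fails at once if a jar is dropped (falls freely at over 0.7 m/s) ((linear speed of jar1 above 0.7 m/s and contact force between the fingers and jar1 below 0.1 N) or (linear speed of jar2 above 0.7 m/s and contact force between the fingers and jar2 below 0.1 N)).
It also fails if it takes over 72 s, if anything falls off the work surface, if the arm or the gripper's body presses on something with over 40 N, if the wrist force passes 120 N, or if a joint passes its speed limit or range.

ROBOT

A 6-joint arm with a two-finger parallel gripper is mounted at the origin on the work surface. World frame = base frame: x ahead of the robot, y to its left, z up, the work surface at z = 0. Lengths are in m, angles in rad, forces in N, time in s.
With the tool pointing down it reaches from about 0.425 to 0.95 m from the base axis. Payload 14.7 kg.
Tool frame: the origin (TCP) lies at the very end of the fingers, on their centre line; the grasp point (between the pads) lies manip.tcp_to_grasp behind it (manip.tcp_to_grasp is the distance from the TCP to the grasp point, in m); z points along the fingers, y is the line along which they close (so a half turn about z gives the same grasp; the last joint's range is limited). The gripper opens to 85 mm and grips with 20 to 120 N. Pads are 22 mm wide; open, the fingers measure 114 mm over their backs; the gripper's body (76 mm by 85 mm) begins 54 mm behind the grasp point. The pads swing forward as they close: fully open they stand 13 mm farther back than shut.
Start: joints at [1.269, 0.48, 1.596, -0, 1.065, -0.047], TCP at [0.164, 0.629, 0.231] pointing down, gripper open.
Joint ranges: [-2.75, 2.75], [-0.82, 2.05], [0.23, 2.67], [-1.56, 4.7], [0.09, 2.69], [-2.92, 2.92]. Speed limits (rad/s): [1.89, 1.89, 2.39, 3.01, 3.01, 3.01].

INTERFACE

Orientations are given as a rotation vector (axis times angle).
In Python, from bench import telemetry, imaging, workorder, manip gives the robot as it stands.
- The arm moves only by the tool carry_out, never from a script. Its argument "plan" is a list of rows, each a list of 4 numbers: the shift along the tool's x, y, z in units of 30 mm (1.0 is 30 mm), then the turn about the tool's z in units of 6 degrees (1.0 is 6 degrees). A call has 1 to 12 rows; each row shifts and turns the commanded pose from where the row before left it, along the tool's axes as they then stand; what a row does not reach is not made up. A row lasts 1/12 s, in which the tool goes at most 41.7 mm and 7.16 degrees, less where a joint would pass 70% of its speed; a pose out of reach is approached as far as the arm can. A call is refused whole if a number of a shift passes 1 or a number of a turn 1, either way. A call with a gripper value outside its range is refused whole. "jaw" is the opening in per cent of the stroke, from 0 (shut) to 100 (fully open), set as the call begins (left out, the last holds). The fingers move at their own pace and stop on an object; "force" is the grip in N (left out, the last holds). Time passes only in rows, so rows that do not move let the fingers close. It gives the time, the measured TCP pose, the force, the opening and the grip force at its end, in the units of the state.
- telemetry.get_obs(): the state, without advancing time (a new reading comes with each control period).
- imaging.grab_frame(name): name is "side" or "top" or "wrist"; returns a dict with "pixels" (400x640x3 uint8, blue, green, red), "fx", "fy", "cx", "cy" (pixels), "cam_to_world" (4x4, takes a point from camera to world coordinates). Camera axes: x right, y up, looking along -z (the intrinsics and any distortion apply to the point x, -y, -z); pixel columns grow to the right and rows downward; lengths in m; the calibration is good to about 2 mm. A picture is of the moment at which its call begins. There is no depth.
- workorder.finish_job(): hands the job in; it is judged then, once.
Trained networks look in the newest picture that a camera, given by its name, has taken for a name from the list of things; names that differ only in an ending like _2 or _b are one class to them, and where a whole thing is asked for, a point or a joint stands for the part that bears it (a point fixed in the world has none). Each returns a list of dicts, best first, with "confidence" (0 to 1); they miss things now and then, are a little off and sometimes report something else, mostly with a low value. They report only what shows in the picture. A call takes as long as a camera call. They do not tell look-alikes from the thing itself.
- imaging.search_frame(camera, thing): "uv" ([column, row] in pixels, amid what is visible of it).
- imaging.cut_out(camera, thing): "pixels" (400x640 bool, what is visible of it) and "uv" ([column, row] in pixels, amid what is visible of it).
The state is a dict: "t": time; "joint_positions": joint angles; "dq": joint speeds; "effort": joint torques, N m; "tool_pos": TCP position; "tcp_rot": TCP orientation; "force": force on the tool from outside, world axes, zero at the start; "wrist_torque": the same for the moment, N m; "opening": finger opening in m; "grasp_force": force on a finger pad.
Only numpy, scipy, OpenCV 4.12 (cv2) and the standard library are available. Lean on these libraries where they do the work, as an engineer would, in place of code of your own. Each camera call takes 0.05 s, during which the arm holds its last target. There are 200 camera calls.

## Working session

There is one attempt and no reset: what is moved stays moved. The work goes in short steps, Python scripts to look and compute and a tool call to move; the robot and the scene stay as the last step left them, time stands still between calls to the robot, and variables do not carry over. Pictures are saved under pics/ and viewed, at most 10 in all, crops included, and the job is handed in when it is done.

Besides the shell and the picture viewer there is one more tool, called in YAML: its name, and indented under it one key for each argument. carry_out: Moves the arm, as the interface text tells. Its arguments: {"type":"object","properties":{"plan":{"type":"array","items":{"type":"array","items":{"type":"number"}}},"jaw":{"type":"number"},"force":{"type":"number"}},"required":["plan"]}

```bash
ls; mkdir -p pics; cat > h.py <<'E'
import numpy as np, cv2
from bench import telemetry, imaging, workorder, manip
from scipy.spatial.transform import Rotation as R
def ray(f,uv):
    d=np.array([(uv[0]-f['cx'])/f['fx'],-(uv[1]-f['cy'])/f['fy'],-1.]); T=np.array(f['cam_to_world'])
    return T[:3,3],T[:3,:3]@d
def at_z(f,uv,z):
    o,d=ray(f,uv); return o+d*(z-o[2])/d[2]
def proj(f,p):
    T=np.array(f['cam_to_world']); q=T[:3,:3].T@(np.asarray(p)-T[:3,3])
    return np.array([f['cx']+f['fx']*q[0]/-q[2], f['cy']-f['fy']*q[1]/-q[2]])
E
python3 - <<'E'
from h import *
print(manip.tcp_to_grasp, telemetry.get_obs())
for c in ['top','side']:
    f=imaging.grab_frame(c); cv2.imwrite(f'pics/{c}0.png',f['pixels']); print(c,{k:v for k,v in f.items() if k!='pixels'})
    for n in ['caddy','label','vacant1','jar1_mid','stock1_mid','scanner_head','scanner_window','holder','syrup_mid','cups_mid','togo_mid','sugar_mid']:
        for d in imaging.search_frame(c,n): print(n,np.round(d['uv'],1),round(d['confidence'],2))
E
```

```text
pics
0.0187 {'t': 0.0, 'joint_positions': array([ 1.26938507e+00,  4.80810982e-01,  1.59686776e+00, -1.15474263e-05,
        1.06511524e+00, -4.66118273e-02]), 'dq': array([ 0.00080957, -0.0006579 , -0.00042748, -0.00065158, -0.00035881,
       -0.00022781]), 'effort': array([ 2.60436253e-03, -9.50677085e+01, -4.30172539e+01,  6.06537787e-05,
        1.23444776e-02, -8.38616438e-05]), 'tool_pos': array([0.16370105, 0.62862052, 0.23068821]), 'tcp_rot': array([-3.99122247e-01, -3.11593614e+00,  1.86117361e-03]), 'force': array([-0.10731358, -0.49878972, -0.4881678 ]), 'wrist_torque': array([ 0.06000615, -0.05686734, -0.03921491]), 'grasp_force': 0.0, 'opening': 0.08499369683524134}
top {'fx': 378.51024919631277, 'fy': 378.51024919631277, 'cx': 318.8543114277881, 'cy': 208.54392058932783, 'cam_to_world': array([[ 0.01820993,  0.99653191, -0.08119455,  0.4620243 ],
       [-0.9997628 ,  0.01717812, -0.01338838, -0.0243529 ],
       [-0.01194718,  0.08141909,  0.99660835,  1.25733424],
       [ 0.        ,  0.        ,  0.        ,  1.        ]])}
caddy [284.2 213.4] 0.9
label [282.4 213.
[... 567 characters left out ...]
8622, -0.27337045,  0.29028234],
       [-0.41237763, -0.65860645,  0.62943008,  0.6498035 ],
       [ 0.01450462,  0.68607817,  0.72738323,  0.85846104],
       [ 0.        ,  0.        ,  0.        ,  1.        ]])}
label [313.1 279. ] 0.69
label [382.  157.2] 0.26
vacant1 [314.  259.7] 0.62
vacant1 [296.2 307.8] 0.57
jar1_mid [279.1 166.3] 0.62
jar1_mid [314.9 169.5] 0.59
stock1_mid [320.9 134.1] 0.66
stock1_mid [306.5 276.9] 0.58
scanner_head [390.1 131.6] 0.86
scanner_window [388.7 132.9] 0.65
holder [383.7 159.6] 0.83
syrup_mid [206.2 360.3] 0.9
syrup_mid [298.9 194.2] 0.32
cups_mid [318.8 132.8] 0.56
togo_mid [245.4 221.9] 0.87
sugar_mid [377.6 110.4] 0.79
sugar_mid [301.1 194.6] 0.71
```

View pics/top0.png

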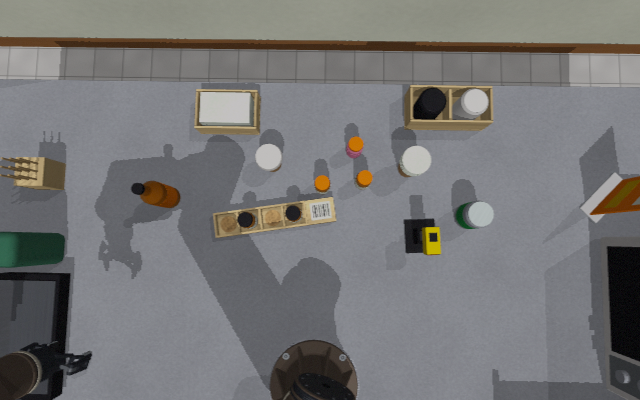

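View pics/side0.png

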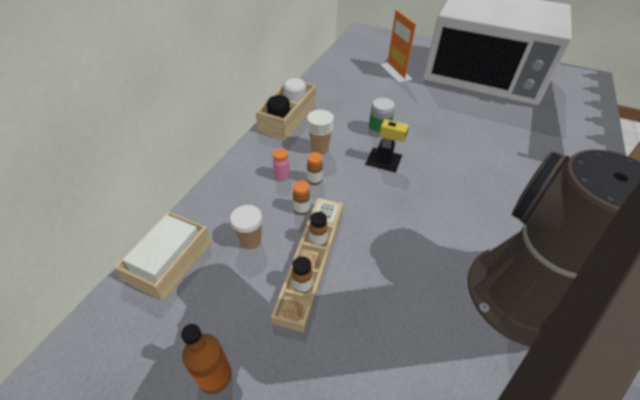

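The top view shows the amber, orange-lidded jars at (322,184) and (364,178), and the pink look-alike at (355,147). The caddy runs from (215,225) to (334,208), with its label at (320,210) and vacant cells at (228,223) and (272,217). The scanner is at (430,240). The side view agrees: jars at (301,197) and (315,168), pink at (281,165).

```bash
python3 - <<'E'
from h import *
np.set_printoptions(precision=4,suppress=True)
f=imaging.grab_frame('top'); hsv=cv2.cvtColor(f['pixels'],cv2.COLOR_BGR2HSV)
def blobs(lo,hi,z,roi):
    m=cv2.inRange(hsv,lo,hi); k=np.zeros_like(m); k[roi[1]:roi[3],roi[0]:roi[2]]=1; m=m*k
    n,_,st,ce=cv2.connectedComponentsWithStats(m)
    for i in range(1,n):
        if st[i,4]>30:
            c=np.where(_==i); r=cv2.minAreaRect(np.stack(c[::-1],1).astype(np.float32)); print(st[i],ce[i],r,at_z(f,ce[i],z))
            if z==.153: 
                for p in cv2.boxPoints(r): print('  c',at_z(f,p,z))
print('lids');blobs((5,150,120),(16,255,255),.1,(300,120,400,220))
print('yellow');blobs((22,130,150),(34,255,255),.153,(400,210,460,270))
print('caddy');blobs((8,40,100),(28,200,255),.035,(200,190,345,245))
for n,z in [('label',.036),('caddy',.035),('vacant1',.006),('stock1_mid',.08),('jar1_mid',.1)]:
    for d in imaging.cut_out('top',n):
        m=d['pixels'].astype(np.uint8); r=cv2.minAreaRect(np.argwhere(m)[:,::-1].astype(np.float32))
        print(n,round(d['confidence'],2),d['uv'],r,at_z(f,d['uv'],z),at_z(f,r[0],z))
        if n in('label','caddy'):
            for p in cv2.boxPoints(r): print('  c',at_z(f,p,z))
for n,uv in dict(togo=(268,156),cups=(415,160),sugar=(479,214),syrup=(139,188),pink=(355.5,144)).items(): print(n,at_z(f,uv,dict(togo=.108,cups=.136,sugar=.12,syrup=.23,pink=.1)[n]))
c=f['pixels'][170:270,200:460]; cv2.imwrite('pics/c.png',cv2.resize(c,None,fx=3,fy=3,interpolation=cv2.INTER_CUBIC))
E
```

```text
lids
yellow
[426 227  15  28 300] [432.73 240.93] ((433.0, 240.5), (27.0, 14.0), 90.0) [ 0.4636 -0.3411  0.153 ]
  c [ 0.5036 -0.3218  0.153 ]
  c [ 0.5043 -0.3624  0.153 ]
  c [ 0.4263 -0.3618  0.153 ]
  c [ 0.4256 -0.3215  0.153 ]
caddy
[ 213  197  123   41 2212] [268.4797 218.0402] ((273.79217529296875, 216.90386962890625), (25.395116806030273, 122.05064392089844), 82.09283447265625) [0.5279 0.1546 0.035 ]
label 0.71 [283.3, 215.6] ((273.43048095703125, 216.88653564453125), (24.580875396728516, 121.06043243408203), 82.11685943603516) [0.5366 0.1067 0.036 ] [0.5319 0.1386 0.036 ]
  c [0.541  0.3393 0.036 ]
  c [ 0.6017 -0.0489  0.036 ]
  c [ 0.5229 -0.061   0.036 ]
  c [0.4624 0.3251 0.036 ]
caddy 0.91 [279.5, 217.1] ((273.6547546386719, 216.95361328125), (25.243574142456055, 121.36397552490234), 82.27816772460938) [0.5316 0.119  0.035 ] [0.5318 0.138  0.035 ]
  c [0.5424 0.3395 0.035 ]
  c [ 0.6023 -0.0502  0.035 ]
  c [ 0.5212 -0.0624  0.035 ]
  c [0.4616 0.3251 0.035 ]
vacant1 0.66 [270.3, 220.3] ((272.2500305175781, 217.75003051757812), (14.142135620117188, 14.849241256713867),
[... 204 characters left out ...]
.2944 0.006 ]
stock1_mid 0.67 [472.9, 215.5] ((473.0, 214.5), (27.0, 38.0), 90.0) [ 0.5445 -0.4866  0.08  ] [ 0.5477 -0.487   0.08  ]
stock1_mid 0.64 [245.7, 215.9] ((247.0, 220.0), (16.0, 18.0), 90.0) [0.531  0.2195 0.08  ] [0.5182 0.215  0.08  ]
jar1_mid 0.76 [361.9, 177.2] ((363.1000061035156, 179.30001831054688), (15.652474403381348, 20.124608993530273), 26.56505012512207) [ 0.6556 -0.1398  0.1   ] [ 0.6491 -0.1436  0.1   ]
jar1_mid 0.69 [353.0, 148.1] ((354.0, 147.0), (20.0, 16.0), 90.0) [ 0.7464 -0.1114  0.1   ] [ 0.7499 -0.1145  0.1   ]
togo [0.7157 0.151  0.108 ]
cups [ 0.7042 -0.2946  0.136 ]
sugar [ 0.5466 -0.4892  0.12  ]
syrup [0.5939 0.4853 0.23  ]
pink [ 0.7595 -0.119   0.1   ]
```

View pics/c.png

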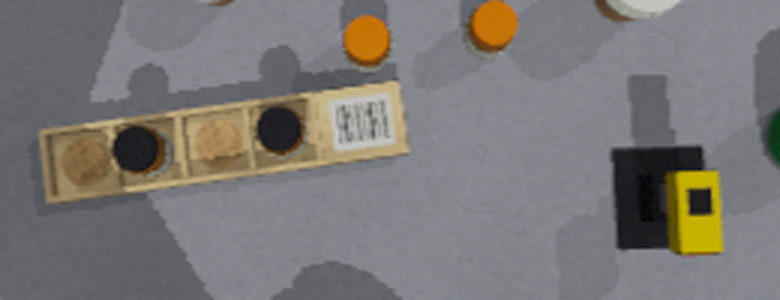

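The crop shows the two orange lids at about (322,183.3) and (364.7,178.3), the label at (320.7,210.3), and corks in cells 1 and 3 from the left. That puts the vacant cells at caddy y = 111 and -37. The scanner's long side runs along world x.

```bash
cat >> h.py <<'E'
np.set_printoptions(precision=4,suppress=True)
def go(target,phi=None,frm=None):
    """units to go in tool axes, after first turning tool y to world angle phi (deg)"""
    o=telemetry.get_obs(); M=R.from_rotvec(o['tcp_rot']).as_matrix(); p=o['tool_pos'] if frm is None else np.array(frm)
    a=np.degrees(np.arctan2(M[1,1],M[0,1]))
    if phi is not None:
        print('turn units',(a-phi)/6); M=R.from_euler('z',phi-a,degrees=True).as_matrix()@M
    d=M.T@(np.asarray(target)-p)/.03; print('pos',p,'yang',a,'units',d,'n',np.abs(d).max())
E
python3 - <<'E'
from h import *
f=imaging.grab_frame('top'); s=imaging.grab_frame('side')
for n,uv,z in [('A',(322,183.3),.1),('B',(364.7,178.3),.1),('label',(320.7,210.3),.036),('sleeve',(416.7,236),.07)]: print(n,at_z(f,uv,z))
yaw=np.arctan2(.0607,.388); ey=np.array([-np.sin(yaw),np.cos(yaw)]); o=np.array([.532,.138])+.046*ey
print('yaw',np.degrees(yaw),'origin',o)
for y in(-.197,-.111,-.037,.037,.111): print(y,o+y*ey)
# check vs side view: jar mids and label, vacants
A=at_z(f,(322,183.3),.1);B=at_z(f,(364.7,178.3),.1)
for p in [A,B,[*(o-.197*ey),.036],[*(o-.037*ey),.006],[*(o+.111*ey),.006],[.47,-.341,.153]]: print('side',proj(s,p))
go([B[0],B[1],.18],np.degrees(yaw))
E
```

```text
A [ 0.6346 -0.0171  0.1   ]
B [ 0.6523 -0.1485  0.1   ]
label [ 0.5559 -0.014   0.036 ]
sleeve [ 0.4781 -0.3152  0.07  ]
yaw 8.89147009978708 origin [0.5249 0.1834]
-0.197 [ 0.5553 -0.0112]
-0.111 [0.542  0.0738]
-0.037 [0.5306 0.1469]
0.037 [0.5192 0.22  ]
0.111 [0.5077 0.2931]
side [302.3652 186.1108]
side [316.0091 156.9791]
side [326.3634 211.1321]
side [310.8581 261.8143]
side [293.5843 311.7967]
side [393.6734 124.3825]
turn units 11.085476414224935
pos [0.1638 0.629  0.2313] yang 75.4043285851367 units [-28.1214  12.0819   1.7099] n 28.12135162829739
```

carry_out:
  plan:
    - [0,0,0,0.92]
    - [0,0,0,0.92]
    - [0,0,0,0.92]
    - [0,0,0,0.92]
    - [0,0,0,0.92]
    - [0,0,0,0.92]
    - [0,0,0,0.92]
    - [0,0,0,0.92]
    - [0,0,0,0.93]
    - [0,0,0,0.93]
    - [0,0,0,0.93]
    - [0,0,0,0.93]
  jaw: 100
  force: 40

```text
t: 2.7
tool_pos: [0.1638, 0.629, 0.2313]
tcp_rot: [2.048, 2.383, -0.0]
force: [-0.3, -0.2, 0.5]
opening: 0.0854
grasp_force: 0.0
```

carry_out:
  plan:
    - [-1,0.43,0,0]
    - [-1,0.43,0,0]
    - [-1,0.43,0,0]
    - [-1,0.43,0,0]
    - [-1,0.43,0,0]
    - [-1,0.43,0,0]
    - [-1,0.43,0,0]
    - [-1,0.43,0,0]
    - [-1,0.43,0,0]
    - [-1,0.43,0,0]
    - [-1,0.43,0,0]
    - [-1,0.43,0,0]

```text
t: 3.7
tool_pos: [0.3732, 0.296, 0.2315]
tcp_rot: [2.042, 2.388, 0.001]
force: [0.7, -0.4, -0.0]
opening: 0.0854
grasp_force: 0.0
```

carry_out:
  plan:
    - [-1,0.43,0.1,0]
    - [-1,0.43,0.1,0]
    - [-1,0.43,0.1,0]
    - [-1,0.43,0.1,0]
    - [-1,0.43,0.1,0]
    - [-1,0.43,0.1,0]
    - [-1,0.43,0.1,0]
    - [-1,0.43,0.1,0]
    - [-1,0.43,0.1,0]
    - [-1,0.43,0.1,0]
    - [-1,0.43,0.1,0]
    - [-1,0.43,0.1,0]

```text
t: 4.7
tool_pos: [0.582, -0.0359, 0.1952]
tcp_rot: [2.042, 2.387, 0.0]
force: [0.7, 0.2, -0.8]
opening: 0.0856
grasp_force: 0.0
```

carry_out:
  plan:
    - [-1,0.43,0,0]
    - [-1,0.43,0,0]
    - [-1,0.43,0,0]
    - [-1,0.43,0,0]
    - [0,0,0,0]
    - [0,0,0,0]

```text
t: 5.2
tool_pos: [0.6514, -0.1464, 0.1949]
tcp_rot: [2.044, 2.385, -0.0]
force: [-1.0, 0.7, -0.8]
opening: 0.0854
grasp_force: 0.0
```

```bash
python3 - <<'E'
from h import *
f=imaging.grab_frame('wrist'); cv2.imwrite('pics/w1.png',f['pixels'])
B=np.array([.6523,-.1485,.1])
print(proj(f,B),f['cam_to_world'])
for d in imaging.search_frame('wrist','jar1_mid'): print(d)
go([B[0],B[1],.054],8.9)
E
```

```text
[321.666  205.4229] [[ 0.9883 -0.1471 -0.0408  0.64  ]
 [ 0.1526  0.9511  0.2687 -0.0793]
 [-0.0007 -0.2718  0.9624  0.3377]
 [ 0.      0.      0.      1.    ]]
{'uv': [448.2, 178.3], 'confidence': 0.77}
{'uv': [327.4, 198.6], 'confidence': 0.61}
turn units 0.0006138654522436227
pos [ 0.6504 -0.1445  0.195 ] yang 8.903683192713462 units [-0.1451  0.0458  4.6993] n 4.699330760189461
```

View pics/w1.png

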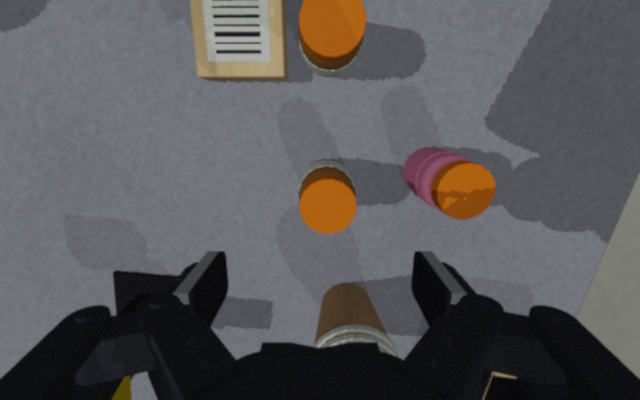

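The wrist view shows jar B's lid at (328,206), where I predicted (322,205). The pink look-alike is to the right at (463,190), clear of the fingers, and jar A is at (333,28).

carry_out:
  plan:
    - [-0.03,0.02,0.78,0]
    - [-0.03,0.02,0.78,0]
    - [-0.03,0.02,0.78,0]
    - [-0.02,0.02,0.78,0]
    - [0,0.02,0.78,0]
    - [0,0.02,0.78,0]
    - [0,0,0,0]
    - [0,0,0,0]

```text
t: 5.97
tool_pos: [0.6539, -0.1463, 0.0545]
tcp_rot: [-2.039, -2.387, 0.002]
force: [0.8, -0.1, 1.5]
opening: 0.0855
grasp_force: 0.0
```

carry_out:
  plan:
    - [0,0,0,0]
    - [0,0,0,0]
    - [0,0,0,0]
    - [0,0,0,0]
    - [0,0,0,0]
    - [0,0,0,0]
    - [0,0,0,0]
    - [0,0,0,0]
  jaw: 0
  force: 40

```text
t: 6.63
tool_pos: [0.6561, -0.1478, 0.057]
tcp_rot: [2.04, 2.385, 0.002]
force: [-0.6, 0.9, 10.4]
opening: 0.0495
grasp_force: 39.4
```

carry_out:
  plan:
    - [0,0,-0.5,0]
    - [0,0,-0.7,0]
    - [0,0,-0.7,0]
    - [0,0,-0.7,0]
    - [0,0,-0.7,0]
    - [0,0,-0.7,0]
    - [0,0,-0.5,0]
    - [0,0,0,0]
    - [0,0,0,0]

```text
t: 7.38
tool_pos: [0.6553, -0.1476, 0.1909]
tcp_rot: [2.041, 2.386, 0.001]
force: [-0.4, -0.3, -4.2]
opening: 0.0499
grasp_force: 43.0
```

```bash
python3 - <<'E'
from h import *
go([.5077,.2931,.19],8.9)
E
```

```text
turn units 0.003530356167271561
pos [ 0.6553 -0.1476  0.1909] yang 8.92118213700363 units [15.2742 -2.5884  0.0122] n 15.274150219321607
```

carry_out:
  plan:
    - [0.6,-0.1,0,0]
    - [0.95,-0.16,0,0]
    - [0.95,-0.16,0,0]
    - [0.95,-0.16,0,0]
    - [0.95,-0.16,0,0]
    - [0.95,-0.16,0,0]
    - [0.95,-0.16,0,0]
    - [0.95,-0.16,0,0]
    - [0.95,-0.16,0,0]
    - [0.95,-0.16,0,0]
    - [0.95,-0.16,0,0]
    - [0.95,-0.16,0,0]

```text
t: 8.38
tool_pos: [0.5466, 0.1726, 0.1886]
tcp_rot: [-2.041, -2.387, 0.003]
force: [0.4, -0.4, -3.6]
opening: 0.0497
grasp_force: 43.0
```

carry_out:
  plan:
    - [0.95,-0.17,0,0]
    - [0.95,-0.17,0,0]
    - [0.95,-0.17,0,0]
    - [0.8,-0.16,0,0]
    - [0.55,-0.06,0,0]
    - [0,0,0,0]
    - [0,0,0,0]
    - [0,0,0,0]

```text
t: 9.05
tool_pos: [0.5066, 0.2919, 0.189]
tcp_rot: [-2.041, -2.388, 0.002]
force: [0.4, -0.5, -3.0]
opening: 0.0497
grasp_force: 43.0
```

```bash
python3 - <<'E'
from h import *
f=imaging.grab_frame('top'); s=imaging.grab_frame('side'); a=f['pixels'][175:265,200:340];b=s['pixels'][180:350,230:370]
cv2.imwrite('pics/p1.png',np.hstack([cv2.resize(a,(560,360)),cv2.resize(b,(240,360))]))
go([.5077,.2931,.064],8.9)
E
```

```text
turn units -0.0036101395034965713
pos [0.5072 0.2915 0.1894] yang 8.878339162979021 units [0.0503 0.0292 4.1802] n 4.180210704455859
```

View pics/p1.png

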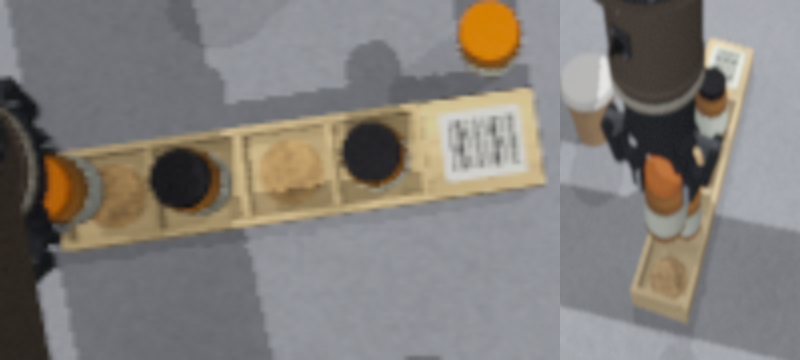

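The jar hangs over the end cell, and the neighbouring jar stands untouched. Lowering.

carry_out:
  plan:
    - [0.02,0.01,0.4,0]
    - [0.02,0.01,0.6,0]
    - [0,0,0.6,0]
    - [0,0,0.6,0]
    - [0,0,0.6,0]
    - [0,0,0.5,0]
    - [0,0,0.3,0]
    - [0,0,0.2,0]
    - [0,0,0.15,0]
    - [0,0,0.15,0]
    - [0,0,0,0]
    - [0,0,0,0]

```text
t: 10.15
tool_pos: [0.5079, 0.2938, 0.0672]
tcp_rot: [2.042, 2.387, 0.001]
force: [-0.3, 0.4, -2.6]
opening: 0.0499
grasp_force: 43.0
```

carry_out:
  plan:
    - [0,0,0.05,0]
    - [0,0,0.05,0]
    - [0,0,0.04,0]
    - [0,0,0,0]
    - [0,0,0,0]

```text
t: 10.57
tool_pos: [0.508, 0.2939, 0.0632]
tcp_rot: [2.042, 2.387, 0.001]
force: [-0.5, 0.6, 3.6]
opening: 0.0493
grasp_force: 43.6
```

carry_out:
  plan:
    - [0,0,0,0]
    - [0,0,0,0]
    - [0,0,0,0]
    - [0,0,0,0]
    - [0,0,0,0]
    - [0,0,0,0]
  jaw: 100

```text
t: 11.07
tool_pos: [0.5076, 0.2936, 0.0626]
tcp_rot: [-2.042, -2.387, 0.0]
force: [0.4, 0.3, -0.1]
opening: 0.0856
grasp_force: 0.0
```

carry_out:
  plan:
    - [0,0,-0.4,0]
    - [0,0,-0.8,0]
    - [0,0,-0.8,0]
    - [0,0,-0.8,0]
    - [0,0,-0.8,0]
    - [0,0,-0.4,0]
    - [0,0,0,0]

```text
t: 11.65
tool_pos: [0.5092, 0.2945, 0.1867]
tcp_rot: [2.041, 2.386, 0.008]
force: [-0.2, 0.3, 0.8]
opening: 0.0853
grasp_force: 0.0
```

```bash
python3 - <<'E'
from h import *
go([.637,-.0165,.185],8.9)
E
```

```text
turn units 0.003564492110912217
pos [0.5092 0.2945 0.1867] yang 8.921386952665474 units [-10.8995   2.6046   0.0513] n 10.899460780759545
```

carry_out:
  plan:
    - [-0.6,0.14,0,0]
    - [-0.95,0.23,0,0]
    - [-0.95,0.23,0,0]
    - [-0.95,0.23,0,0]
    - [-0.95,0.23,0,0]
    - [-0.95,0.23,0,0]
    - [-0.95,0.23,0,0]
    - [-0.95,0.23,0,0]
    - [-0.95,0.23,0,0]
    - [-0.95,0.23,0,0]
    - [-0.95,0.23,0,0]
    - [-0.8,0.16,0,0]

```text
t: 12.65
tool_pos: [0.6358, -0.0192, 0.1826]
tcp_rot: [-2.042, -2.387, 0.0]
force: [0.5, 0.1, 0.3]
opening: 0.0856
grasp_force: 0.0
```

carry_out:
  plan:
    - [0,0,0,0]
    - [0,0,0,0]
    - [0,0,0,0]

```text
t: 12.9
tool_pos: [0.6348, -0.0169, 0.1824]
tcp_rot: [-2.042, -2.386, 0.001]
force: [-0.2, 0.2, -0.1]
opening: 0.0855
grasp_force: 0.0
```

```bash
python3 - <<'E'
from h import *
f=imaging.grab_frame('wrist')
for p in ([.6346,-.0171,.1],): 
  print(proj(f,p))
m=cv2.inRange(cv2.cvtColor(f['pixels'],cv2.COLOR_BGR2HSV),(4,180,150),(20,255,255))
n,l,st,ce=cv2.connectedComponentsWithStats(m)
for i in range(1,n):
  if st[i,4]>300: print(st[i],ce[i],at_z(f,ce[i],.1))
go([.637,-.0165,.055],8.9)
E
```

```text
[320.7193 207.4878]
[ 297  180   58   56 2444] [324.6747 207.0606] [ 0.6375 -0.0163  0.1   ]
turn units 0.007001357207102821
pos [ 0.6348 -0.0165  0.1826] yang 8.942008143242617 units [-0.0139  0.0736  4.2519] n 4.251923489211823
```

carry_out:
  plan:
    - [0,0.04,0.6,0]
    - [0,0.04,0.8,0]
    - [0,0,0.8,0]
    - [0,0,0.8,0]
    - [0,0,0.8,0]
    - [0,0,0.43,0]
    - [0,0,0,0]
    - [0,0,0,0]

```text
t: 13.62
tool_pos: [0.6375, -0.0162, 0.0559]
tcp_rot: [-2.04, -2.388, 0.001]
force: [-0.4, 0.6, -0.3]
opening: 0.0856
grasp_force: 0.0
```

carry_out:
  plan:
    - [0,0,0,0]
    - [0,0,0,0]
    - [0,0,0,0]
    - [0,0,0,0]
    - [0,0,0,0]
    - [0,0,0,0]
    - [0,0,0,0]
    - [0,0,0,0]
  jaw: 0
  force: 40

```text
t: 14.28
tool_pos: [0.6389, -0.017, 0.0575]
tcp_rot: [2.041, 2.386, 0.002]
force: [-0.3, -0.1, 11.1]
opening: 0.0499
grasp_force: 39.5
```

carry_out:
  plan:
    - [0,0,-0.5,0]
    - [0,0,-0.7,0]
    - [0,0,-0.7,0]
    - [0,0,-0.7,0]
    - [0,0,-0.7,0]
    - [0,0,-0.7,0]
    - [0,0,-0.5,0]
    - [0,0,0,0]
    - [0,0,0,0]

```text
t: 15.03
tool_pos: [0.6381, -0.017, 0.1915]
tcp_rot: [2.041, 2.386, 0.002]
force: [0.1, 0.3, -3.8]
opening: 0.0495
grasp_force: 43.6
```

```bash
python3 - <<'E'
from h import *
go([.5306,.1472,.19],8.9)
E
```

```text
turn units 0.0029571283268445825
pos [ 0.6381 -0.017   0.1915] yang 8.917742769961068 units [ 5.9609 -2.6944  0.0443] n 5.960921867963147
```

carry_out:
  plan:
    - [0.5,-0.22,0,0]
    - [0.8,-0.36,0,0]
    - [0.9,-0.41,0,0]
    - [0.9,-0.41,0,0]
    - [0.9,-0.41,0,0]
    - [0.9,-0.41,0,0]
    - [0.7,-0.3,0,0]
    - [0.36,-0.17,0,0]
    - [0,0,0,0]
    - [0,0,0,0]
    - [0,0,0,0]

```text
t: 15.95
tool_pos: [0.5306, 0.1467, 0.1904]
tcp_rot: [2.042, 2.387, -0.001]
force: [0.2, -0.5, -3.8]
opening: 0.0494
grasp_force: 43.6
```

```bash
python3 - <<'E'
from h import *
go([.5306,.1472,.0655],8.9)
E
```

```text
turn units 0.0037660644482180317
pos [0.5306 0.1467 0.1904] yang 8.922596386689309 units [0.0167 0.0029 4.162 ] n 4.1620003383660675
```

carry_out:
  plan:
    - [0.01,0,0.4,0]
    - [0,0,0.6,0]
    - [0,0,0.6,0]
    - [0,0,0.6,0]
    - [0,0,0.6,0]
    - [0,0,0.5,0]
    - [0,0,0.3,0]
    - [0,0,0.2,0]
    - [0,0,0.15,0]
    - [0,0,0.15,0]
    - [0,0,0.05,0]
    - [0,0,0,0]

```text
t: 16.95
tool_pos: [0.5305, 0.1475, 0.0664]
tcp_rot: [2.042, 2.387, 0.0]
force: [0.2, -0.5, -4.1]
opening: 0.0494
grasp_force: 43.6
```

carry_out:
  plan:
    - [0,0,0.05,0]
    - [0,0,0.04,0]
    - [0,0,0,0]
    - [0,0,0,0]

```text
t: 17.28
tool_pos: [0.5304, 0.1476, 0.0638]
tcp_rot: [2.042, 2.387, 0.001]
force: [0.2, 0.3, -2.5]
opening: 0.0498
grasp_force: 43.6
```

carry_out:
  plan:
    - [0,0,0.03,0]
    - [0,0,0.02,0]
    - [0,0,0,0]
    - [0,0,0,0]

```text
t: 17.62
tool_pos: [0.5308, 0.1477, 0.0634]
tcp_rot: [2.041, 2.387, 0.002]
force: [-3.9, -0.5, 21.3]
opening: 0.0496
grasp_force: 45.9
```

carry_out:
  plan:
    - [0,0,0,0]
    - [0,0,0,0]
    - [0,0,0,0]
    - [0,0,0,0]
    - [0,0,0,0]
    - [0,0,0,0]
  jaw: 100

```text
t: 18.12
tool_pos: [0.5303, 0.1475, 0.062]
tcp_rot: [-2.042, -2.388, 0.0]
force: [-0.2, -0.5, 0.6]
opening: 0.0852
grasp_force: 0.0
```

carry_out:
  plan:
    - [0,0,-0.4,0]
    - [0,0,-0.8,0]
    - [0,0,-0.8,0]
    - [0,0,-0.8,0]
    - [0,0,-0.8,0]
    - [0,0,-0.8,0]
    - [0,0,-0.6,0]
    - [0,0,-0.4,0]
    - [0,0,0,0]

```text
t: 18.87
tool_pos: [0.5316, 0.1478, 0.2267]
tcp_rot: [2.04, 2.386, 0.005]
force: [0.3, 0.8, 0.8]
opening: 0.0857
grasp_force: 0.0
```

```bash
python3 - <<'E'
from h import *
print(telemetry.get_obs()['joint_positions'])
go([.470,-.341,.21],-90)
E
```

```text
[ 0.2163  0.3465  1.8318 -0.      0.9593  0.0606]
turn units 16.486910562808205
pos [0.5316 0.1478 0.2267] yang 8.921463376849228 units [-2.0536 16.2915  0.6199] n 16.29153787729064
```

carry_out:
  plan:
    - [0,0,0,1]
    - [0,0,0,1]
    - [0,0,0,1]
    - [0,0,0,1]
    - [0,0,0,1]
    - [0,0,0,1]
    - [0,0,0,1]
    - [0,0,0,1]
    - [0,0,0,1]
    - [0,0,0,1]
    - [0,0,0,1]
    - [0,0,0,1]

```text
t: 19.87
tool_pos: [0.5298, 0.1474, 0.2231]
tcp_rot: [3.057, 0.723, -0.002]
force: [-0.2, -0.7, 0.1]
opening: 0.0852
grasp_force: 0.0
```

carry_out:
  plan:
    - [0,0,0,1]
    - [0,0,0,1]
    - [0,0,0,1]
    - [0,0,0,1]
    - [0,0,0,0.49]
    - [0,0.6,0,0]
    - [-0.1,0.9,0,0]
    - [-0.1,1,0,0]
    - [-0.1,1,0,0]
    - [-0.1,1,0,0]
    - [-0.1,1,0,0]
    - [-0.1,1,0,0]

```text
t: 20.87
tool_pos: [0.5115, -0.0488, 0.2233]
tcp_rot: [-3.141, 0.0, 0.001]
force: [-0.3, 0.4, -0.1]
opening: 0.0854
grasp_force: 0.0
```

carry_out:
  plan:
    - [-0.1,1,0,0]
    - [-0.1,1,0,0]
    - [-0.1,1,0,0]
    - [-0.1,1,0,0]
    - [-0.1,1,0,0]
    - [-0.1,1,0,0]
    - [0,1,0,0]
    - [0,0.5,0,0]
    - [0,0,0,0]
    - [0,0,0,0]

```text
t: 21.7
tool_pos: [0.4937, -0.2725, 0.2232]
tcp_rot: [-3.141, 0.003, 0.002]
force: [0.0, 0.1, 0.1]
opening: 0.0853
grasp_force: 0.0
```

```bash
python3 - <<'E'
from h import *
go([.470,-.341,.21],-90)
f=imaging.grab_frame('wrist'); cv2.imwrite('pics/w3.png',f['pixels'])
m=cv2.inRange(cv2.cvtColor(f['pixels'],cv2.COLOR_BGR2HSV),(22,130,120),(34,255,255))
n,l,st,ce=cv2.connectedComponentsWithStats(m)
for i in range(1,n):
  if st[i,4]>300:
    r=cv2.minAreaRect(np.argwhere(l==i)[:,::-1].astype(np.float32)); print(st[i],ce[i],r)
    for p in cv2.boxPoints(r): print(p,at_z(f,p,.153))
print(f['cam_to_world'])
E
```

```text
turn units -0.018650575913675027
pos [ 0.4937 -0.2725  0.2232] yang -90.11190345548205 units [-0.7902  2.2821  0.4398] n 2.2821348100088064
[ 385  194   57  100 3208] [407.4654 236.5165] ((413.0, 243.5), (99.0, 56.0), 90.0)
[385. 194.] [ 0.5068 -0.3199  0.153 ]
[441. 194.] [ 0.5068 -0.3595  0.153 ]
[441. 293.] [ 0.4273 -0.3678  0.153 ]
[385. 293.] [ 0.4273 -0.3243  0.153 ]
[[-0.0024  0.9619  0.2734  0.5619]
 [-1.     -0.002  -0.0014 -0.2738]
 [-0.0008 -0.2734  0.9619  0.366 ]
 [ 0.      0.      0.      1.    ]]
```

View pics/w3.png

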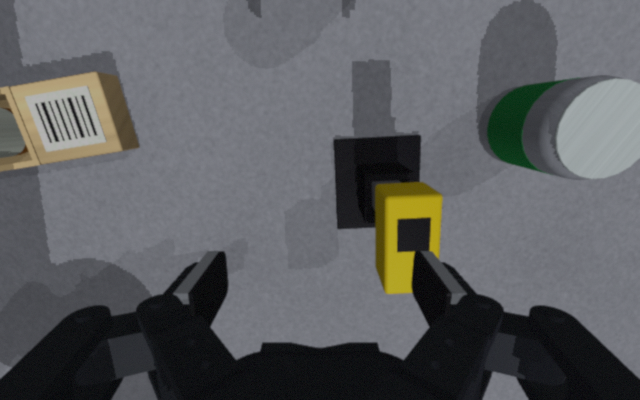

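The wrist view shows the scanner head's top face at columns 385–441, rows 194–293, with a slight yaw. The label is at (65,117) and the sugar tin is at right. I'll centre over the head and refine.

carry_out:
  plan:
    - [0,0.5,0,0]
    - [-0.2,0.7,0,0]
    - [-0.2,0.7,0,0]
    - [-0.2,0.38,0,0]
    - [0,0,0,0]
    - [0,0,0,0]
    - [0,0,0,0]

```text
t: 22.33
tool_pos: [0.4762, -0.3399, 0.224]
tcp_rot: [-3.141, 0.0, 0.0]
force: [0.8, 0.3, -0.5]
opening: 0.0853
grasp_force: 0.0
```

```bash
python3 - <<'E'
from h import *
f=imaging.grab_frame('wrist'); px=f['pixels']
h=cv2.cvtColor(px,cv2.COLOR_BGR2HSV)
m=cv2.inRange(h,(22,130,190),(34,255,255))
for r in range(170,330,8):
    c=np.where(m[r]>0)[0]
    if len(c)>5: print(r,c.min(),c.max(),at_z(f,(c.min(),r),.153)[:2],at_z(f,(c.max()+1,r),.153)[:2],px[r,c.min()+3],h[r,c.max()-3])
print(np.where(m.any(1))[0][[0,-1]])
cv2.imwrite('pics/w4.png',cv2.resize(px[140:340,220:440],None,fx=2.5,fy=2.5,interpolation=cv2.INTER_CUBIC))
go([.470,-.341,.131])
E
```

```text
Traceback (most recent call last):
IndexError: index 0 is out of bounds for axis 0 with size 0
```

```bash
python3 - <<'E'
from h import *
f=imaging.grab_frame('wrist'); px=f['pixels']
h=cv2.cvtColor(px,cv2.COLOR_BGR2HSV)
m=cv2.inRange(h,(20,130,90),(36,255,255))
for r in range(170,330,8):
    c=np.where(m[r]>0)[0]
    if len(c)>5: print(r,c.min(),c.max(),at_z(f,(c.min(),r),.153)[:2],at_z(f,(c.max()+1,r),.153)[:2],h[r,c.min()+3],h[r,c.max()-3])
cv2.imwrite('pics/w4.png',cv2.resize(px[140:340,220:440],None,fx=2.5,fy=2.5,interpolation=cv2.INTER_CUBIC))
go([.470,-.341,.131])
E
```

```text
170 294 347 [ 0.5066 -0.3231] [ 0.5066 -0.3607] [ 26 247  92] [ 25 223 120]
178 290 349 [ 0.501  -0.3202] [ 0.501  -0.3622] [ 26 225 163] [ 26 215 167]
186 291 349 [ 0.4952 -0.3207] [ 0.4952 -0.3624] [ 26 224 166] [ 26 219 168]
194 292 349 [ 0.4894 -0.3213] [ 0.4894 -0.3625] [ 26 231 168] [ 26 220 169]
202 292 349 [ 0.4835 -0.3211] [ 0.4835 -0.3627] [ 26 222 164] [ 26 216 170]
210 293 349 [ 0.4775 -0.3217] [ 0.4775 -0.3628] [ 26 216 169] [ 27 210 171]
218 294 349 [ 0.4714 -0.3223] [ 0.4714 -0.363 ] [ 26 206 172] [ 27 213 171]
226 295 349 [ 0.4652 -0.3229] [ 0.4652 -0.3632] [ 26 211 172] [ 27 208 172]
234 295 350 [ 0.459  -0.3228] [ 0.459  -0.3641] [ 27 212 170] [ 27 212 170]
242 296 350 [ 0.4526 -0.3234] [ 0.4526 -0.3642] [ 27 212 171] [ 27 202 172]
250 297 350 [ 0.4461 -0.324 ] [ 0.4461 -0.3644] [ 26 214 163] [ 27 206 171]
258 297 350 [ 0.4396 -0.3239] [ 0.4396 -0.3646] [ 26 207 163] [ 27 203 172]
266 298 350 [ 0.4329 -0.3245] [ 0.4329 -0.3648] [ 26 208 164] [ 28 197 173]
pos [ 0.4764 -0.3399  0.2241] yang -89.97646364455484 units [-0.2127  0.0381  3.1034] n 3.103351183123307
```

View pics/w4.png

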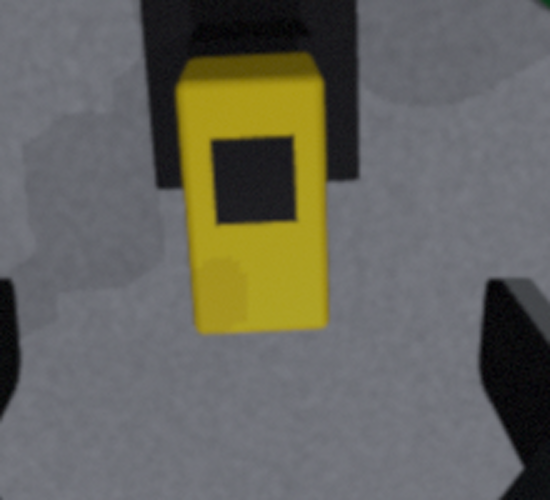

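The crop shows the head squarely between the fingers, yawed about 3°. The yellow rear face is away from the robot, so the window faces the robot.

carry_out:
  plan:
    - [0,0,0,-0.48]
    - [-0.14,0.09,0.4,0]
    - [0,0,0.6,0]
    - [0,0,0.7,0]
    - [0,0,0.7,0]
    - [0,0,0.7,0]
    - [0,0,0.6,0]
    - [0,0,0,0]
    - [0,0,0,0]

```text
t: 23.18
tool_pos: [0.4719, -0.3429, 0.1128]
tcp_rot: [-3.139, -0.079, 0.002]
force: [0.0, 0.1, -0.5]
opening: 0.0853
grasp_force: 0.0
```

carry_out:
  plan:
    - [0,0,0,0]
    - [0,0,0,0]
    - [0,0,0,0]
    - [0,0,0,0]
    - [0,0,0,0]
    - [0,0,0,0]
    - [0,0,0,0]
    - [0,0,0,0]
    - [0,0,0,0]
  jaw: 0
  force: 40

```text
t: 23.93
tool_pos: [0.4725, -0.3437, 0.1142]
tcp_rot: [3.14, 0.078, 0.002]
force: [0.5, 4.8, 10.8]
opening: 0.0415
grasp_force: 39.0
```

carry_out:
  plan:
    - [0,0,-0.2,0]
    - [0,0,-0.4,0]
    - [0,0,-0.5,0]
    - [0,0,-0.5,0]
    - [0,0,-0.5,0]
    - [0,0,-0.5,0]
    - [0,0,-0.4,0]
    - [0,0,-0.3,0]
    - [0,0,0,0]
    - [0,0,0,0]
    - [0,0,0,0]

```text
t: 24.85
tool_pos: [0.4718, -0.3436, 0.2117]
tcp_rot: [-3.14, -0.078, 0.001]
force: [-0.0, -0.3, -2.7]
opening: 0.0417
grasp_force: 41.5
```

```bash
python3 - <<'E'
from h import *
f=imaging.grab_frame('side');t=imaging.grab_frame('top'); b=f['pixels'][60:220,310:470]
cv2.imwrite('pics/s5.png',np.hstack([cv2.resize(b,(480,480)),cv2.resize(t['pixels'][170:270,200:300],(300,480))]))
for p in ([.4725,-.3437,.218],[.482,-.343,.07]): print((proj(f,p)-[310,60])*3)
E
```

```text
[259.5282 138.51  ]
[229.3801 250.6528]
```

View pics/s5.png

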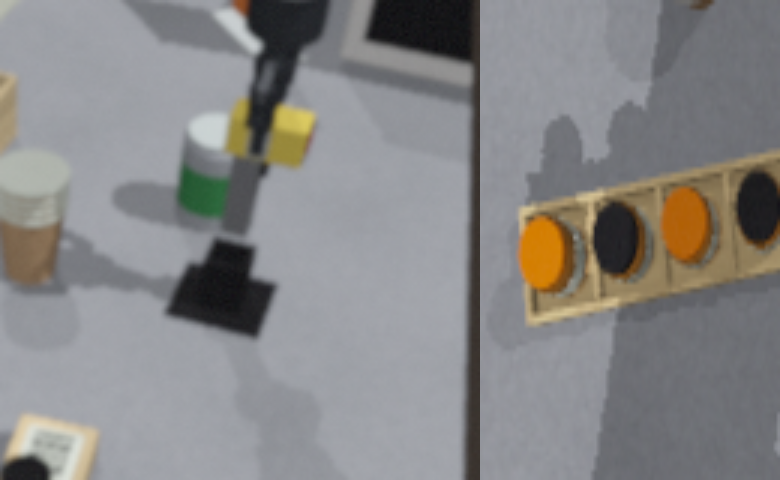

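The scanner is out of its holder, upright in the fingers, and both jars sit in their cells. The tool can't tilt, so I'll pivot the scanner in the pads: lower its handle behind the fixed sleeve and draw it forward against the rim with a light grip.

carry_out:
  plan:
    - [0.4,0,0,0]
    - [0.6,0,0,0]
    - [0.6,0,0,0]
    - [0.3,0,0,0]
    - [0,0,0,0]
    - [0,0,0.5,0]
    - [0,0,0.6,0]
    - [0,0,0.6,0]
    - [0,0,0.4,0]
    - [0,0,0,0]
    - [0,0,0,0]

```text
t: 25.87
tool_pos: [0.5285, -0.3408, 0.1487]
tcp_rot: [-3.14, -0.078, 0.002]
force: [-0.3, 0.5, -0.6]
opening: 0.0417
grasp_force: 41.5
```

carry_out:
  plan:
    - [-0.2,0,0,0]
    - [-0.2,0,0,0]
    - [-0.2,0,0,0]
    - [-0.2,0,0,0]
    - [-0.2,0,0,0]
    - [-0.2,0,0,0]
    - [-0.2,0,0,0]
    - [0,0,0,0]
  force: 20
  jaw: 0

```text
t: 26.53
tool_pos: [0.4861, -0.3433, 0.1494]
tcp_rot: [3.14, 0.078, 0.0]
force: [2.0, 0.8, -0.8]
opening: 0.0418
grasp_force: 39.5
```

```bash
python3 - <<'E'
from h import *
f=imaging.grab_frame('side'); b=f['pixels'][60:220,310:470]
w=imaging.grab_frame('wrist')['pixels']
cv2.imwrite('pics/s6.png',np.hstack([cv2.resize(b,(400,400)),cv2.resize(w[140:340,220:420],(400,400))]))
o=telemetry.get_obs();print(o['tool_pos'],o['force'],o['wrist_torque'])
E
```

```text
[ 0.4865 -0.3432  0.1492] [-0.0137  1.0631 -2.0671] [-0.0348  0.0369 -0.0501]
```

View pics/s6.png

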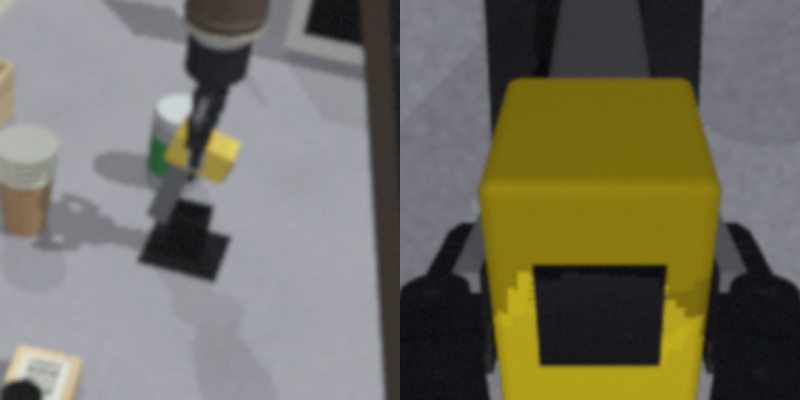

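The scanner is pivoting forward in the pads as intended: the wrist view now shows its rear face. Continuing.

carry_out:
  plan:
    - [-0.19,0,0,0]
    - [-0.19,0,0,0]
    - [-0.19,0,0,0]
    - [-0.19,0,0,0]
    - [-0.19,0,0,0]
    - [-0.16,0,0.1,0]
    - [-0.16,0,0.1,0]
    - [-0.16,0,0.1,0]
    - [-0.16,0,0.1,0]
    - [-0.16,0,0.1,0]
    - [-0.1,0,0.06,0]
    - [0,0,0,0]

```text
t: 27.63
tool_pos: [0.4308, -0.3457, 0.1317]
tcp_rot: [-3.14, -0.078, 0.001]
force: [2.3, -1.5, 0.5]
opening: 0.0417
grasp_force: 38.7
```

carry_out:
  plan:
    - [0,0,0,0]
    - [0,0,-0.3,0]
    - [0,0,-0.6,0]
    - [0,0,-0.7,0]
    - [0,0,-0.6,0]
    - [0,0,-0.4,0]
    - [0,0,0,0]
    - [0,0,0,0]
    - [0,0,0,0]
  force: 60
  jaw: 0

```text
t: 28.38
tool_pos: [0.4312, -0.3454, 0.2097]
tcp_rot: [-3.14, -0.079, 0.002]
force: [0.1, -0.1, -2.4]
opening: 0.0414
grasp_force: 59.7
```

```bash
python3 - <<'E'
from h import *
o=telemetry.get_obs();print(o['tool_pos'],o['force'],o['grasp_force'],o['opening'])
w=imaging.grab_frame('wrist'); s=imaging.grab_frame('side')
cv2.imwrite('pics/s7.png',np.hstack([cv2.resize(s['pixels'][40:200,310:470],(400,400)),cv2.resize(w['pixels'][100:300,220:420],(400,400))]))
# predicted wrist-view corners for several pitches
g=o['tool_pos']+[0,0,.0168]
for th in (30,38,45,52):
    Rm=R.from_euler('z',182.9,degrees=True).as_matrix()@R.from_euler('y',th,degrees=True).as_matrix()
    for nm,f,k,o2 in(('w',w,2,(220,100)),('s',s,2.5,(310,40))):
        P=[(-.035,.021,.022),(-.035,-.021,.022),(-.035,.021,-.022),(-.035,-.021,-.022),(.045,0,.022),(-.01,0,-.124)]
        print(th,nm,[tuple(((proj(f,g+Rm@np.array(p))-o2)*k).round().astype(int).tolist()) for p in P])
E
```

```text
[ 0.4312 -0.3454  0.2097] [ 0.0981 -0.1319 -2.4217] 59.72984790802002 0.04135705930219883
30 w [(324, 344), (62, 344), (295, 160), (94, 160), (195, 513), (196, 19)]
30 s [(245, 128), (237, 146), (221, 152), (213, 170), (292, 179), (182, 223)]
38 w [(325, 381), (60, 381), (299, 167), (89, 167), (196, 490), (196, -24)]
38 s [(249, 127), (242, 145), (222, 148), (214, 166), (290, 183), (173, 213)]
45 w [(325, 413), (60, 413), (303, 176), (85, 176), (196, 470), (196, -63)]
45 s [(254, 127), (246, 145), (223, 144), (215, 162), (287, 187), (167, 205)]
52 w [(325, 443), (61, 443), (306, 190), (81, 190), (196, 449), (195, -104)]
52 s [(258, 127), (250, 145), (225, 141), (217, 159), (284, 191), (161, 195)]
```

View pics/s7.png

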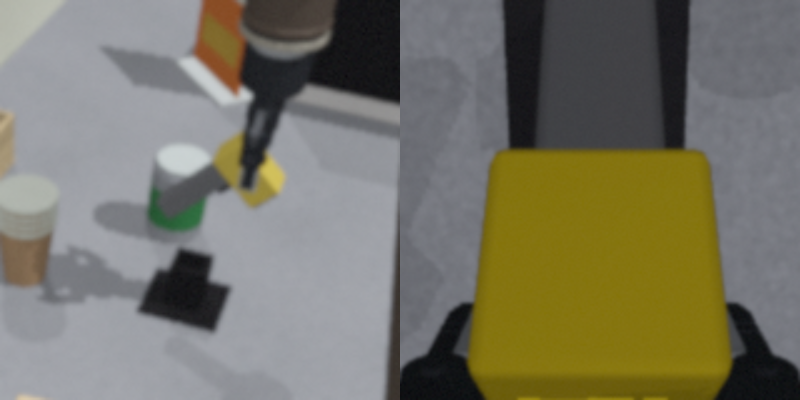

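The wrist view shows the rear face spanning rows 152–375 of the crop, and the side view puts the handle tip near (170,207). Both match a pitch of about 42°. Moving to the aiming pose via a raised path.

```bash
python3 - <<'E'
from h import *
go([.738,-.003,.24])
E
```

```text
pos [ 0.4311 -0.3453  0.2093] yang -87.13244844398268 units [ 10.7867 -10.8846  -1.0238] n 10.884595097126184
```

carry_out:
  plan:
    - [0,0,-0.5,0]
    - [0,0,-0.5,0]
    - [0.3,-0.3,0,0]
    - [0.6,-0.6,0,0]
    - [0.7,-0.7,0,0]
    - [0.7,-0.7,0,0]
    - [0.7,-0.7,0,0]
    - [0.7,-0.7,0,0]
    - [0.7,-0.7,0,0]
    - [0.7,-0.7,0,0]
    - [0.7,-0.7,0,0]
    - [0.7,-0.7,0,0]

```text
t: 29.48
tool_pos: [0.6172, -0.1391, 0.2388]
tcp_rot: [-3.14, -0.079, 0.003]
force: [0.6, -0.4, -2.0]
opening: 0.0416
grasp_force: 59.9
```

carry_out:
  plan:
    - [0.7,-0.7,0,0]
    - [0.7,-0.7,0,0]
    - [0.7,-0.7,0,0]
    - [0.7,-0.7,0,0]
    - [0.7,-0.7,0,0]
    - [0.7,-0.7,0,0]
    - [0.5,-0.5,0,0]
    - [0.3,-0.3,0,0]
    - [0,0,0,0]
    - [0,0,0,0]

```text
t: 30.32
tool_pos: [0.7586, 0.0173, 0.2383]
tcp_rot: [-3.14, -0.08, 0.004]
force: [-1.1, -0.3, -2.3]
opening: 0.0413
grasp_force: 59.8
```

```bash
python3 - <<'E'
from h import *
go([.738,-.003,.188])
E
```

```text
pos [0.7586 0.0173 0.2383] yang -87.06486802328794 units [-0.7166  0.6425  1.6785] n 1.678466885431149
```

carry_out:
  plan:
    - [-0.3,0.3,0.3,0]
    - [-0.3,0.3,0.5,0]
    - [-0.12,0.04,0.5,0]
    - [0,0,0.38,0]
    - [0,0,0,0]
    - [0,0,0,0]
    - [0,0,0,0]
    - [0,0,0,0]
    - [0,0,0,0]
    - [0,0,0,0]

```text
t: 31.15
tool_pos: [0.7387, -0.0041, 0.1905]
tcp_rot: [3.141, 0.079, 0.001]
force: [-0.3, 0.4, -1.2]
opening: 0.0414
grasp_force: 59.8
```

```bash
python3 - <<'E'
from h import *
o=telemetry.get_obs();print(o['tool_pos'],o['grasp_force'])
t=imaging.grab_frame('top');s=imaging.grab_frame('side');w=imaging.grab_frame('wrist')
g=o['tool_pos']+[0,0,.0168]
# pitch from rear face in wrist view: rows of the yellow region in its middle columns, against prediction
h=cv2.cvtColor(w['pixels'],cv2.COLOR_BGR2HSV); m=cv2.inRange(h,(20,130,60),(36,255,255))
r=np.where(m[:,318])[0]; v=h[:,318,2]; print('yellow rows',r.min(),r.max(),v[r.min():r.max()+1:6])
hs=cv2.cvtColor(s['pixels'],cv2.COLOR_BGR2HSV); ms=cv2.inRange(hs,(20,130,60),(36,255,255)); n,l,st,ce=cv2.connectedComponentsWithStats(ms)
print('side yellow',[(st[i].tolist(),ce[i]) for i in range(1,n) if st[i,4]>60])
for th in (36,40,44,48):
    Rm=R.from_euler('z',182.9,degrees=True).as_matrix()@R.from_euler('y',th,degrees=True).as_matrix()
    lab=Rm.T@(np.array([.5555,-.0125,.036])-(g+Rm@[.046,0,0]))
    C=[(x,y,z) for x in(-.035,.045) for y in(-.021,.021) for z in(-.022,.022)]
    q=np.array([proj(s,g+Rm@np.array(c)) for c in C])
    print(th,'label in window',lab,'w rows',proj(w,g+Rm@[-.035,0,-.022])[1],proj(w,g+Rm@[-.035,0,.022])[1],'side box',q.min(0),q.max(0))
for n in('togo_mid','cups_mid','sugar_mid','syrup_mid','stock1_mid','jar1_mid'): print(n,[(np.round(d['uv']),round(d['confidence'],2)) for d in imaging.search_frame('top',n)])
hh=cv2.cvtColor(t['pixels'],cv2.COLOR_BGR2HSV); n,l,st,ce=cv2.connectedComponentsWithStats(cv2.inRange(hh,(5,150,120),(20,255,255)))
print([(ce[i],st[i,4],at_z(t,ce[i],.106)) for i in range(1,n) if 60<st[i,4]<400])
E
```

```text
[ 0.7387 -0.0041  0.1905] 59.81556057929993
yellow rows 175 329 [105 135 136 135 135 135 136 136 136 136 137 135 136 137 136 137 137 137
 139 115 109  69  11   6  73 100]
side yellow [([392, 47, 13, 19, 127], array([397.8346,  55.9055])), ([264, 138, 17, 28, 246], array([271.2398, 153.2724]))]
36 label in window [ 0.2031 -0.0009 -0.0308] w rows 181.8946045223136 285.59285283353995 side box [247.3383 132.3207] [284.8896 168.7854]
40 label in window [ 0.2046 -0.0009 -0.0133] w rows 184.15180165625938 294.8758756671079 side box [247.2998 132.2629] [284.7155 168.9004]
44 label in window [ 0.2049 -0.0009  0.0042] w rows 186.99628462975875 304.01043061283036 side box [247.3283 132.2686] [284.4625 168.9458]
48 label in window [ 0.204  -0.0009  0.0217] w rows 190.44628672729965 312.8960152212849 side box [247.4243 132.338 ] [284.1324 168.9216]
togo_mid []
cups_mid [(array([414., 161.]), 0.85)]
sugar_mid [(array([474., 216.]), 0.98)]
syrup_mid [(array([158., 194.]), 0.95)]
stock1_mid [(array([235., 224.]), 0.69), (array([242., 215.]), 0.64)]
jar1_mid [(array([220., 222.]), 0.88), (array([360., 149.]), 0.64), (array([414., 161.]), 0.58)]
[(array([357.7524, 144.0476]), np.int32(105), array([ 0.7579, -0.1255,  0.106 ])), (array([168.906 , 197.2906]), np.int32(234), array([0.5826, 0.4527, 0.106 ])), (array([152.5126, 196.5176]), np.int32(199), array([0.5841, 0.5035, 0.106 ])), (array([220.6502, 222.7094]), np.int32(203), array([0.5073, 0.29  , 0.106 ]))]
```

```bash
python3 - <<'E'
from h import *
print(workorder.finish_job())
E
```

```text
the job is handed in; nothing more can be done
None
```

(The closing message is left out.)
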